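# Lay out the drive-unit kit on its outline boards

### The arm

A 6-joint arm with a two-finger parallel gripper is mounted at the origin on the work surface. World frame = base frame: x ahead of the robot, y to its left, z up, the work surface at z = 0. Lengths are in mm, angles in degrees, forces in N, time in s.
With the tool pointing down it reaches from about 325 to 925 mm from the base axis. Payload 3.1 kg.
Tool frame: the origin (TCP) lies at the very end of the fingers, on their centre line; the grasp point (between the pads) lies grasp_offset behind it (grasp_offset is the distance from the TCP to the grasp point, in mm); z points along the fingers, y is the line along which they close (so a half turn about z gives the same grasp; the last joint's range is limited). The gripper opens to 85 mm and grips with 20 to 120 N. Pads are 22 mm wide; open, the fingers measure 114 mm over their backs; the gripper's body (76 mm by 85 mm) begins 54 mm behind the grasp point. The pads swing forward as they close: fully open they stand 13 mm farther back than shut.
Start: joints at [-72.834, 12.427, 92.441, -0, 75.132, -6.429], TCP at [250.184, -572.754, 231.3] pointing down, gripper open.
Joint ranges: [-157.48, 157.48], [-44.54, 120.13], [17.64, 146.25], [-64.5, 244.5], [7.68, 150.69], [-147.95, 147.95]. Speed limits (degrees/s): [159.86, 159.86, 180, 180, 180, 180].

### API

Orientations are given as [roll, pitch, yaw] about the fixed x, y, z axes, in that order (R = Rz(yaw) Ry(pitch) Rx(roll)).
In Python, from station import * gives the robot as it stands. Calls block until the motion is done:
- goto(position, orientation): joint-space move of the TCP to a pose.
- move_l(position, attitude=None, speed=150): straight line of the TCP; attitude=None keeps the orientation; speed is the mean speed in mm/s.
- move_j(angles): joint-space move.
- grip(opening, squeeze=None): finger opening in mm; squeeze is the grip in N (None keeps the last); returns when the fingers have stopped.
- wait(seconds).
- solve_ik(position, orientation): joint angles nearest the present ones, or None.
- get_obs(): the state.
- get_image(name): name is "scene" or "top"; returns the picture (480x640x3 uint8, red, green, blue); there is no depth.
- get_calibration(name): a dict with "fx", "fy", "cx", "cy" (pixels), "D" ([k1, k2, p1, p2, k3] as OpenCV has them; the pictures are not rectified), "R" (3x3) and "t" (3): a world point X has camera coordinates R X + t. Camera axes: x right, y down, z forward; pixel columns grow to the right and rows downward; lengths in mm; the calibration is good to about 2 mm. A picture is of the moment at which its call begins. get_calibration takes no time and is no camera call.
A pose or a line that the arm cannot do raises Unreachable and nothing moves.
- sign_off(): hands the job in; it is judged then, once.
Trained networks look in the newest picture that a camera, given by its name, has taken for a name from the list of things; names that differ only in an ending like _2 or _b are one class to them, and where a whole thing is asked for, a point or a joint stands for the part that bears it (a point fixed in the world has none). Each returns a list of dicts, best first, with "score" (0 to 1); they miss things now and then, are a little off and sometimes report something else, mostly with a low value. They report only what shows in the picture. A call takes as long as a camera call. They do not tell look-alikes from the thing itself.
- spot_in(name, camera): "extent" ([centre column, centre row, width, height] in pixels, round what is visible of it).
- regions_of(name, camera): "region" (480x640 bool, what is visible of it) and "extent" ([centre column, centre row, width, height] in pixels, round what is visible of it).
The state is a dict: "t": time; "joint_pos": joint angles; "qvel": joint speeds; "effort": joint torques, N m; "tcp_pos": TCP position; "ee_rot": TCP orientation; "wrist_force": force on the tool from outside, world axes, zero at the start; "moment": the same for the moment, N m; "grip_width": finger opening in mm; "grip_force": force on a finger pad.
Only numpy, scipy, OpenCV 4.12 (cv2) and the standard library are available. Lean on these libraries where they do the work, as an engineer would, in place of code of your own. Each camera call takes 0.05 s, during which the arm holds its last target. There are 200 camera calls.

### The job

Lay out the kit for the next drive unit: put each of the four machined parts on the white board whose black outline has its shape and size, the right way up, centred on the outline and turned to match it. Set each part down gently, do not drop it, and leave the oil bottle standing where it is.

Things in the scene. Friction and masses are not known exactly. Their poses are not given: they have to be found in the camera images.
- hub: round coupling hub of bare aluminium: a flange disc 80 mm across and 12 mm thick, on it a round boss 44 mm across that reaches 45 mm above the underside; dark bore in the boss, six bolt holes in the flange; about 0.3 kg. It stands upright on the bench; origin: centre of its underside, z up. Its yaw does not matter.
- bearing: ball bearing of bright steel: a plain cylinder 52 mm across and 24 mm high with dark seal and bore on top (the bore is closed, look only); about 0.28 kg. It stands upright on the bench; origin: centre of its underside, z up. Its yaw does not matter.
- flange: square adapter flange of bare aluminium: a plate 60 by 60 mm and 12 mm thick (sides along its x and y), on it a round boss 38 mm across that reaches 44 mm above the underside; four bolt holes at the corners; about 0.22 kg. It stands upright on the bench; origin: centre of its underside, z up. All four quarter turns are alike.
- pillow: grey pillow block (bearing housing): a foot 92 (x) by 34 (y) by 12 mm, on its middle a rounded hump 48 mm long in x, 34 mm wide in y with flat sides, its top 48 mm above the underside; a cross bore along y, two bolt holes in the foot; about 0.38 kg. It stands upright on the bench; origin: centre of its underside, z up. A half turn makes no difference.
- board_hub: board for the hub: a fixed white plastic board 112 (x) by 96 (y) by 6 mm thick on the bench, flat, with a black silhouette in the middle of its top: a large full disc 84 mm across. Origin: centre of the board's underside; z up; the top, where the part stands, is 6 mm above the origin.
- board_bearing: board for the bearing: a fixed white plastic board 112 (x) by 96 (y) by 6 mm thick on the bench, flat, with a black silhouette in the middle of its top: a small disc 56 mm across with a white centre 23 mm across. Origin: centre of the board's underside; z up; the top, where the part stands, is 6 mm above the origin.
- board_flange: board for the square flange: a fixed white plastic board 112 (x) by 96 (y) by 6 mm thick on the bench, flat, with a black silhouette in the middle of its top: a square 64 by 64 mm, sides along the board's x and y. Origin: centre of the board's underside; z up; the top, where the part stands, is 6 mm above the origin.
- board_pillow: board for the pillow block: a fixed white plastic board 112 (x) by 96 (y) by 6 mm thick on the bench, flat, with a black silhouette in the middle of its top: a rectangle 96 (board's x) by 38 mm (board's y). Origin: centre of the board's underside; z up; the top, where the part stands, is 6 mm above the origin.
- bottle: white plastic oil bottle with a yellow cap, 52 mm across, 125 mm tall, standing loose among the parts and boards; about 0.25 kg; an obstacle, to be left where it stands. Origin: centre of its underside. Everything else lying among the parts is under 75 mm high.
Things that resemble listed ones, but are neither listed nor needed, are in the scene too. What is shaped like the pillow but blue or green is not meant.

How it is judged:
By the outcome, as a careful person would: the job done as asked, in the order asked, and still so for the second after the job is handed in, with the robot touching nothing.
It also fails if it takes over 109 s, if anything falls off the work surface, if the arm or the gripper's body presses on something with over 40 N, if the wrist force passes 120 N, or if a joint passes its speed limit or range.

## Working session

There is one attempt and no reset: what is moved stays moved. The work goes in short steps, each a Python script; the robot and the scene stay as the last script left them, time stands still between calls to the robot, and variables do not carry over. Pictures are saved under pics/ and viewed, at most 14 in all, crops included, and the job is handed in when it is done.

```bash
mkdir -p pics; ls; python3 - <<'E'
from station import *
import cv2
o=get_obs();print({k:o[k] for k in('t','tcp_pos','ee_rot','grip_width','wrist_force')})
try: print(grasp_offset)
except Exception as e: print(e)
for n in('scene','top'):
    im=get_image(n);cv2.imwrite(f'pics/{n}0.png',im[:,:,::-1]);print(n,get_calibration(n))
E
```

```text
pics
{'t': 0.0, 'tcp_pos': array([ 249.92500004, -571.96406437,  229.95732228]), 'ee_rot': array([-1.79862579e+02, -1.45929316e-02,  2.35944646e+01]), 'grip_width': 85.5279073941813, 'wrist_force': array([-0.45661506,  0.68407287, -0.25665035])}
18.700000000000003
scene {'fx': 458.7742589415771, 'fy': 458.7742589415771, 'cx': 320.10053217121384, 'cy': 239.51239686478547, 'D': array([-0.08927705,  0.        ,  0.        ,  0.        ,  0.        ]), 'R': array([[-0.8089688 ,  0.58775799,  0.01048936],
       [ 0.35982357,  0.50920077, -0.7818194 ],
       [-0.4648618 , -0.62869318, -0.62341671]]), 't': array([ 408.61859062, -174.0430904 , 1307.50985408])}
top {'fx': 451.8972891477898, 'fy': 451.8972891477898, 'cx': 320.49617325055635, 'cy': 242.84686657654748, 'D': array([-0.00042048,  0.        ,  0.        ,  0.        ,  0.        ]), 'R': array([[-0.01088831, -0.99967711, -0.02295892],
       [-0.9976648 ,  0.0124089 , -0.06716373],
       [ 0.06742694,  0.02217401, -0.99747778]]), 't': array([  21.30335293,  499.84524701, 1103.35872521])}
```

View pics/scene0.png

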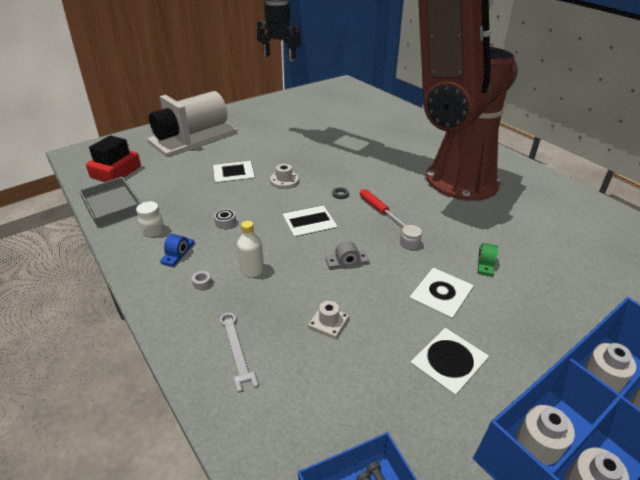

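View pics/top0.png

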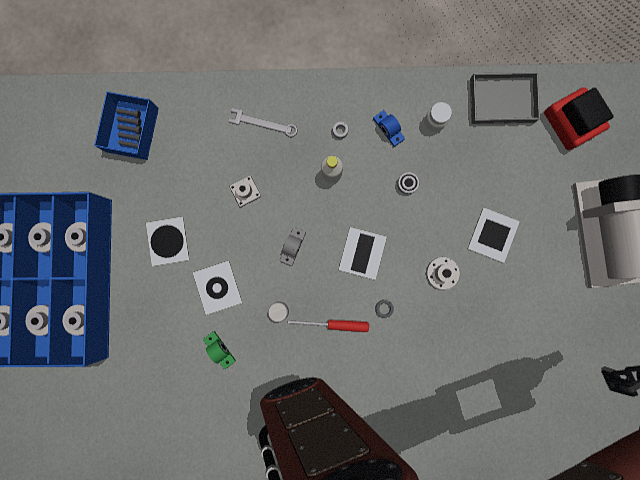

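```bash
python3 - <<'E'
from station import *
import numpy as np
for c in('top','scene'):
    get_image(c)
    for n in 'hub bearing flange pillow board_hub board_bearing board_flange board_pillow bottle'.split():
        print(c,n,[(round(d['score'],2),np.round(d['extent']).astype(int).tolist(),int(d['region'].sum())) for d in regions_of(n,c)][:5])
E
```

```text
top hub [(0.72, [442, 273, 36, 36], 860)]
top bearing [(0.95, [410, 182, 21, 24], 377)]
top flange [(0.67, [245, 190, 25, 28], 503)]
top pillow [(0.92, [292, 247, 20, 36], 513), (0.92, [387, 130, 32, 34], 592), (0.68, [221, 348, 32, 37], 665)]
top board_hub [(0.81, [168, 241, 39, 48], 1696), (0.21, [443, 272, 34, 36], 868)]
top board_bearing [(0.74, [218, 288, 48, 53], 1709)]
top board_flange [(0.58, [492, 234, 46, 59], 1724)]
top board_pillow [(0.97, [363, 254, 43, 48], 1646)]
top bottle [(0.94, [334, 167, 23, 28], 489)]
scene hub [(0.83, [285, 176, 30, 26], 520)]
scene bearing [(0.92, [228, 219, 24, 19], 379)]
scene flange [(0.78, [328, 320, 41, 38], 1000)]
scene pillow [(0.93, [176, 251, 33, 32], 702), (0.84, [348, 254, 42, 25], 751), (0.67, [486, 258, 22, 30], 550), (0.36, [329, 320, 43, 38], 979)]
scene board_hub [(0.96, [450, 363, 79, 64], 2703)]
scene board_bearing [(0.62, [441, 294, 62, 47], 1791), (0.21, [309, 222, 53, 32], 1083)]
scene board_flange [(0.97, [233, 172, 45, 16], 653)]
scene board_pillow [(0.59, [310, 220, 50, 28], 1053)]
scene bottle [(0.6, [250, 250, 31, 57], 1156)]
```

The top view shows:
- hub at (442,273)
- bearing at (408,183)
- square flange at (245,190)
- grey pillow at (292,247)
- boards: hub (168,241), bearing (218,288), flange (494,235), pillow (363,254)
- bottle at (333,167)

Several things could be confused with the listed parts:
- **Pillow:** the blue (387,130) and green (220,349) ones are excluded by colour, so the grey one at (292,247) fits.
- **Bearing:** the rings at (340,130) and (384,309) are too small. The discs at (278,312) and (439,115) have no bore. (408,183) fits.

I'll check this in an enlarged crop with the fitted model outlines drawn on it.

```bash
cat > vis.py <<'E'
from station import *
import numpy as np, cv2
from scipy.optimize import minimize
S=4
def proj(c,X):
    k=get_calibration(c);K=np.array([[k['fx'],0,k['cx']],[0,k['fy'],k['cy']],[0,0,1.]])
    return cv2.projectPoints(np.asarray(X,float),cv2.Rodrigues(k['R'])[0],k['t'],K,k['D'])[0][:,0]
def ray(c,uv,z):
    k=get_calibration(c);K=np.array([[k['fx'],0,k['cx']],[0,k['fy'],k['cy']],[0,0,1.]])
    p=cv2.undistortPoints(np.array([[uv]],float),K,k['D'])[0,0]
    d=k['R'].T@np.r_[p,1];o=-k['R'].T@k['t'];return o+d*(z-o[2])/d[2]
a=np.linspace(0,2*np.pi,40)[:-1]
cyl=lambda d,z0,z1:np.vstack([np.c_[d/2*np.cos(a),d/2*np.sin(a),0*a+z] for z in(z0,z1)])
box=lambda x,y,z0,z1:np.array([[i*x/2,j*y/2,z] for z in(z0,z1) for i in(-1,1) for j in(-1,1)])
t=np.linspace(0,np.pi,20)
hump=np.vstack([np.c_[24*np.cos(t),0*t+y,24+24*np.sin(t)] for y in(-17,17)]+[box(48,34,0,24)])
M={'hub':[cyl(80,0,12),cyl(44,12,45)],'bearing':[cyl(52,0,24)],'flange':[box(60,60,0,12),cyl(38,12,44)],
   'pillow':[box(92,34,0,12),hump],'bottle':[cyl(52,0,85),cyl(28,85,125)]}
for b in('hub','bearing','flange','pillow'):M['board_'+b]=[box(112,96,0,6)]
def hulls(n,c,p):
    x,y,z,w=p;w=np.radians(w);R=np.array([[np.cos(w),-np.sin(w),0],[np.sin(w),np.cos(w),0],[0,0,1]])
    return [cv2.convexHull(proj(c,q@R.T+[x,y,z]).astype(np.float32)) for q in M[n]]
def render(n,c,p,e):
    x0,y0,x1,y1=e;im=np.zeros(((y1-y0)*S,(x1-x0)*S),np.uint8)
    for h in hulls(n,c,p):
        q=((h+.5-[x0,y0])*S-.5)
        cv2.fillConvexPoly(im,np.round(q*16).astype(np.int32),1,shift=4)
    return im
def fit(n,masks,p0,yaws=(0,)):
    """masks: {cam: float 480x640}; pose x,y,z,yaw by silhouette overlap in all views"""
    T={}
    for c,m in masks.items():
        r,q=np.nonzero(m>.5);e=(q.min()-8,r.min()-8,q.max()+9,r.max()+9)
        T[c]=(e,cv2.resize(np.float32(m[e[1]:e[3],e[0]:e[2]]),None,fx=S,fy=S,interpolation=cv2.INTER_LINEAR))
    def f(p):
        s=0
        for c,(e,mm) in T.items():
            r=render(n,c,p,e).astype(np.float32);s+=np.abs(r-mm).sum()/mm.sum()
        return s
    best=None
    for w in yaws:
        q=np.r_[p0[:3],w];sim=np.vstack([q]+[q+d for d in([8,0,0,0],[0,8,0,0],[0,0,8,0],[0,0,0,10])])
        r=minimize(f,q,method='Nelder-Mead',options=dict(initial_simplex=sim,xatol=.05,fatol=1e-4,maxiter=250))
        if best is None or r.fun<best.fun:best=r
    return best.x,best.fun
E
cat > s1.py <<'E'
from vis import *
ims={c:get_image(c) for c in('top','scene')}
near={'hub':(442,273),'bearing':(408,183),'flange':(245,190),'pillow':(292,247),'board_hub':(168,241),'board_bearing':(218,288),'board_flange':(494,235),'board_pillow':(363,254),'bottle':(333,167)}
near2={'hub':(285,176),'bearing':(226,219),'flange':(328,318),'pillow':(348,254),'board_hub':(450,360),'board_bearing':(442,293),'board_flange':(233,172),'board_pillow':(310,221),'bottle':(250,250)}
P={}
out={c:cv2.resize(ims[c],None,fx=4,fy=4,interpolation=cv2.INTER_CUBIC) for c in ims}
for n in M:
    mk={}
    for c,nr in(('top',near),('scene',near2)):
        L=[d for d in regions_of(n,c) if np.hypot(*(np.array(d['extent'][:2])-nr[n]))<10]
        if L: mk[c]=cv2.GaussianBlur(L[0]['region'].astype(np.float32),(3,3),0)
        else: print('miss',n,c)
    p0=ray('top',near[n],10)
    y=(0,) if n in('hub','bearing','bottle') else (0,30,60) if n=='flange' else (0,30,60,90,120,150)
    one={}
    p,f=fit(n,mk,[p0[0],p0[1],0],y);P[n]=p
    print(n,np.round(p,1),round(f,3))
    for c in ims:
        for h in hulls(n,c,p): cv2.polylines(out[c],[np.int32((h+.5)*4-.5)],1,(255,0,0),1)
np.save('P.npy',P,allow_pickle=True)
cv2.imwrite('pics/ov_top.png',cv2.resize(out['top'][480:1320,540:2140],(800,420),interpolation=cv2.INTER_AREA)[:,:,::-1])
cv2.imwrite('pics/ov_scene.png',cv2.resize(out['scene'][600:1600,600:2040],(800,556),interpolation=cv2.INTER_AREA)[:,:,::-1])
E
python3 s1.py
```

```text
hub [ 422.6 -286.2   -3.     2.8] 0.223
bearing [ 649.8 -204.4   -1.2    2.4] 0.31
flange [635.8 206.2  -2.5  26.8] 0.215Traceback (most recent call last):
  File "s1.py", line 16, in <module>
    p,f=fit(n,mk,[p0[0],p0[1],0],y);P[n]=p
        ~~~^^^^^^^^^^^^^^^^^^^^^^^^
  File "vis.py", line 43, in fit
    r=minimize(f,q,method='Nelder-Mead',options=dict(initial_simplex=sim,xatol=.05,fatol=1e-4,maxiter=250))
    res = _minimize_neldermead(fun, x0, args, callback, bounds=bounds,
                               **options)
    fxr = func(xr)
    fx = function(np.copy(x), *(wrapper_args + args))
  File "vis.py", line 38, in f
    r=render(n,c,p,e).astype(np.float32);s+=np.abs(r-mm).sum()/mm.sum()
      ~~~~~~^^^^^^^^^
  File "vis.py", line 25, in render
    for h in hulls(n,c,p):
             ~~~~~^^^^^^^
  File "vis.py", line 22, in hulls
    return [cv2.convexHull(proj(c,q@R.T+[x,y,z]).astype(np.float32)) for q in M[n]]
                           ~~~~^^^^^^^^^^^^^^^^^
  File "vis.py", line 6, in proj
    k=get_calibration(c);K=np.array([[k['fx'],0,k['cx']],[0,k['fy'],k['cy']],[0,0,1.]])
ValueError: time passes only in moves, steps and waits
```

```bash
python3 - <<'E'
s=open('vis.py').read()
s=s.replace("S=4\n","S=4\nCAL={c:get_calibration(c) for c in('top','scene')}\n",1).replace("k=get_calibration(c)","k=CAL[c]")
open('vis.py','w').write(s)
E
time python3 s1.py
```

```text
hub [ 421.8 -286.9   -3.3    1.5] 0.239
bearing [ 647.9 -203.2   -1.8    6. ] 0.263
flange [635.  205.9  -3.2  26.9] 0.228
pillow [493.8  86.4  -2.4 -22.1] 0.264
bottle [679.6 -14.   -4.   12.6] 0.248
board_hub [511.  404.7  -2.4 189. ] 0.138
board_bearing [392.4 276.6  -3.5  17.8] 0.149
board_flange [ 516.6 -415.1   -2.5  158.1] 0.185
board_pillow [474.6 -88.9  -3.3 -16.1] 0.154
real	0m8.232s
user	0m3.552s
sys	0m0.175s
```

View pics/ov_top.png

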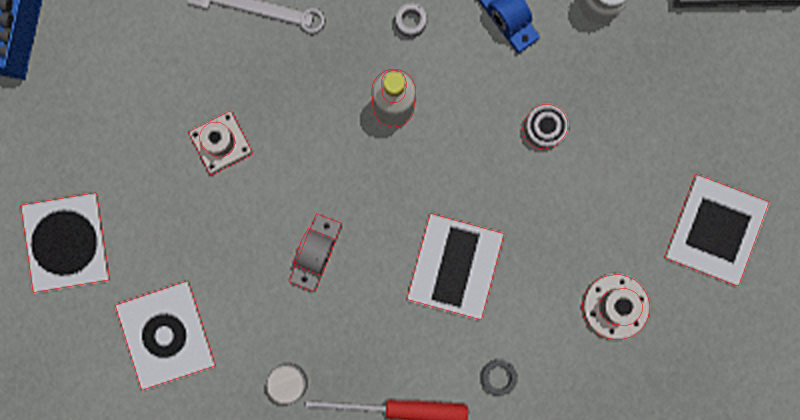

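View pics/ov_scene.png

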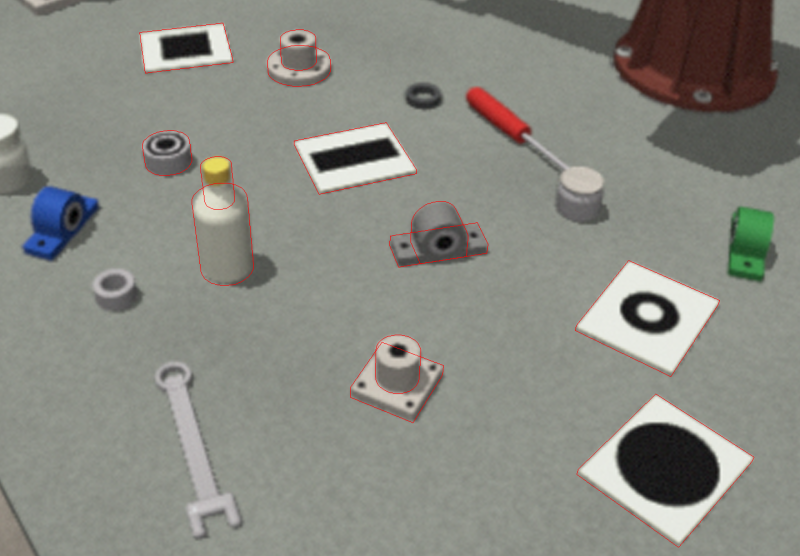

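The fits confirm the four parts and four boards. The grey pillow is the listed one, and the bearing is the object with seal and bore at crop (545,127). Heights came out 2 to 4 mm below the bench for every item, so that is a common calibration bias and everything stands on the bench. Next I'll compare the two cameras with z fixed and refine the boards from their black silhouettes.

```bash
cat >> vis.py <<'E'
def fit2(n,masks,p,z):
    """x,y,yaw with z fixed"""
    T={}
    for c,m in masks.items():
        r,q=np.nonzero(m>.5);e=(q.min()-8,r.min()-8,q.max()+9,r.max()+9)
        T[c]=(e,cv2.resize(np.float32(m[e[1]:e[3],e[0]:e[2]]),None,fx=S,fy=S,interpolation=cv2.INTER_LINEAR))
    f=lambda q:sum(np.abs(render(n,c,[q[0],q[1],z,q[2]],e).astype(np.float32)-mm).sum()/mm.sum() for c,(e,mm) in T.items())
    q=np.array([p[0],p[1],p[3]]);sim=np.vstack([q,q+[6,0,0],q+[0,6,0],q+[0,0,8]])
    return minimize(f,q,method='Nelder-Mead',options=dict(initial_simplex=sim,xatol=.05,fatol=1e-4)).x
def masks(n,p,c,rad=14):
    m=proj(c,[[p[0],p[1],15]])[0]
    L=[d for d in regions_of(n,c) if np.hypot(*(np.array(d['extent'][:2])-m))<rad]
    return {c:cv2.GaussianBlur(L[0]['region'].astype(np.float32),(3,3),0)} if L else None
def blob(im,c,p,z=6):
    """black silhouette centre (and yaw of its min rectangle) on the board plane, 0.5 mm grid"""
    N=100;g=np.mgrid[-N:N+1,-N:N+1]*.5
    X=np.c_[p[0]+g[0].ravel(),p[1]+g[1].ravel(),np.full(g[0].size,z)]
    uv=proj(c,X).astype(np.float32).reshape(2*N+1,2*N+1,2)
    w=cv2.remap(cv2.cvtColor(im,cv2.COLOR_RGB2GRAY),uv[...,0],uv[...,1],cv2.INTER_CUBIC)
    w=(w<110).astype(np.uint8)
    k,l,st,ce=cv2.connectedComponentsWithStats(w)
    i=1+np.argmax(st[1:,4]);ct=cv2.findContours((l==i).astype(np.uint8),0,1)[0][0]
    (cy,cx),(a1,b1),an=cv2.minAreaRect(ct)   # cv x = world y, cv y = world x
    box_=cv2.boxPoints(((cy,cx),(a1,b1),an));e=box_[1]-box_[0];f=box_[2]-box_[1]
    e=e if np.hypot(*e)>=np.hypot(*f) else f
    mm=cv2.moments(ct)
    return np.array([p[0]+(mm['m01']/mm['m00']-N)*.5,p[1]+(mm['m10']/mm['m00']-N)*.5,np.degrees(np.arctan2(e[0],e[1]))]),(a1*.5,b1*.5)
E
cat > s2.py <<'E'
from vis import *
P=np.load('P.npy',allow_pickle=True).item()
ims={c:get_image(c) for c in('top','scene')}
for n in P:
    r=[]
    for c in ims:
        if n.startswith('board'):
            q,s=blob(ims[c],c,P[n]);r.append(q);print('   ',c,np.round(s,1),end='')
        else:
            m=masks(n,P[n],c)
            r.append(fit2(n,m,P[n],0) if m else np.full(3,np.nan))
    print(n,'top',np.round(r[0],1),'scene-top',np.round(r[1]-r[0],1))
print(get_obs()['t'])
E
python3 s2.py
```

```text
hub top [ 423.4 -285.7    6.2] scene-top [ 1.9  3.4 -4.3]
bearing top [ 648.2 -204.9   10.8] scene-top [ 1.8  2.8 -5.1]
flange top [635.7 205.   26.6] scene-top [0.6 2.3 1.5]
pillow top [494.1  85.6 -22.8] scene-top [0.6 3.1 0.3]
bottle top [679.8 -14.4   9.9] scene-top [nan nan nan]
    top [82.6 83.4]    scene [81. 82.]board_hub top [510.4 404.3  99.5] scene-top [ 1.5  1.  -9.5]
    top [55.  54.5]    scene [52.5 53. ]board_bearing top [392.3 276.8  42.5] scene-top [ 2.2  1.2 47.5]
    top [64.6 64.2]    scene [59.8 61.9]board_flange top [ 515.8 -414.8   67.4] scene-top [ 2.7  4.8 90.4]
    top [38.6 95.9]    scene [36.4 94. ]board_pillow top [474.2 -88.2 164.4] scene-top [ 2.4  2.9 -0.5]
3.2
```

```bash
cat > pp.py <<'E'
from vis import *
UP=210
def wrap(d,s):return (d+s/2)%s-s/2
def best_yaw(pick,place,cands,dyaw):
    """tool yaw for the grasp (tool yaw+dyaw at the place) with the joints farthest from the wrist limit"""
    b=None
    for y in cands:
        a=solve_ik([*pick,UP],[180,0,y]);c=solve_ik([*place,UP],[180,0,y+dyaw])
        if a is None or c is None:continue
        s=max(abs(a[5]),abs(c[5]))
        if b is None or s<b[0]:b=(s,y)
    return b
def pick(xy,yaw,z,squeeze=60):
    grip(85)
    goto([*xy,UP],[180,0,yaw]);move_l([*xy,z+30],[180,0,yaw],speed=200);move_l([*xy,z],[180,0,yaw],speed=60)
    f0=get_obs()['wrist_force'].copy()
    grip(0,squeeze);o=get_obs()
    print('grip',round(o['grip_width'],1),round(o['grip_force'],1),'tcp',np.round(o['tcp_pos'],1),'f',np.round(o['wrist_force']-f0,1))
    move_l([*xy,UP],[180,0,yaw],speed=150);o=get_obs();print('held',round(o['grip_width'],1),np.round(o['wrist_force'],1))
def place(xy,yaw,z,opening=85):
    R=[180,0,yaw]
    goto([*xy,UP],R);move_l([*xy,z+25],R,speed=200);move_l([*xy,z+2.5],R,speed=50)
    f0=get_obs()['wrist_force'][2]
    for d in np.arange(2,-3.1,-.5):
        move_l([*xy,z+d],R,speed=10);df=get_obs()['wrist_force'][2]-f0
        if df>3:break
    print('down at',d,'df',round(df,1),np.round(get_obs()['tcp_pos'],1))
    grip(opening);move_l([*xy,z+60],R,speed=150);move_l([*xy,UP],R,speed=250);print('t',get_obs()['t'])
E
cat > do1.py <<'E'
from pp import *
b=np.array([.85,1.35])
p=np.array([494.1,85.6])+b;q=np.array([474.2,-88.2])+b
d=wrap(164.2-(-22.4),180);s,y=best_yaw(p,q,[-22.4,157.6,-202.4],d);print(d,s,y)
pick(p,y,9);place(q,y+d,15)
ims={c:get_image(c) for c in('top','scene')}
for c in ims:
    m=masks('pillow',q,c)
    if m:print(c,np.round(fit2('pillow',m,[*q,0,164.2],6),1))
cr=[cv2.resize(ims[c][v-40:v+40,u-50:u+50],(400,320),interpolation=cv2.INTER_CUBIC) for c,(u,v) in(('top',(363,254)),('scene',(310,221)))]
cv2.imwrite('pics/p1.png',np.hstack(cr)[:,:,::-1])
E
python3 do1.py
```

```text
6.600000000000023 92.89496512450319 157.6
grip 33.8 61.0 tcp [495.5  86.9   9.5] f [-0.7 -0.4  2.1]
held 33.3 [ 0.8  0.2 -2.9]
down at 0.0 df 6.2 [475.1 -86.9  15.4]
t 14.975
top [476.4 -77.7 176.3]
scene [475.4 -82.5 165.3]
```

View pics/p1.png

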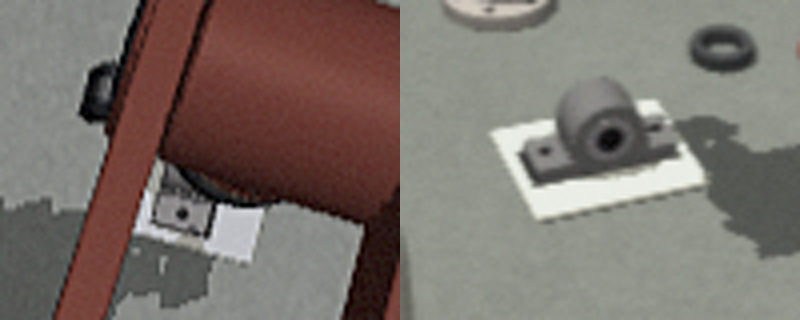

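The crop shows the pillow standing on its board, but the arm hides it in the top view. I'll move above the flange and look again before going on.

```bash
cat > chk.py <<'E'
from pp import *
def check(n,q,yaw,uvs,fn):
    """placed part against its board, both views: errors (part - board), board in the same view"""
    ims={c:get_image(c) for c in('top','scene')}
    for c in ims:
        m=masks(n,q,c)
        b=masks('board_'+n,q,c,20)
        if m:print(c,n,np.round(fit2(n,m,[*q,0,yaw],6),1))
    u={c:proj(c,[[*q,15]])[0].astype(int) for c in ims}
    cr=[cv2.resize(ims[c][u[c][1]-40:u[c][1]+40,u[c][0]-50:u[c][0]+50],(400,320),interpolation=cv2.INTER_CUBIC) for c in ims]
    s=4
    for k,c in enumerate(ims):
        o=u[c]-[50,40]
        for h in hulls(n,c,[*q,6,yaw])+hulls('board_'+n,c,[*q,0,yaw]):
            cv2.polylines(cr[k],[np.int32((h+.5-o)*s-.5)],1,(255,0,0),1)
    cv2.imwrite(fn,np.hstack(cr)[:,:,::-1])
E
python3 - <<'E'
from chk import *
b=np.array([.85,1.35])
p=np.array([635.7,205.])+b;q=np.array([515.8,-414.8])+b
d=wrap(67.5-27,90)
s,y=best_yaw(p,q,[27,117,-63,-153],d);print(d,s,y)
goto([*p,UP],[180,0,y])
Q=np.array([474.2,-88.2])+b
check('pillow',Q,164.2,None,'pics/p2.png')
E
```

```text
40.5 74.95648643891133 27
top pillow [474.7 -86.  162.3]
scene pillow [473.8 -82.4 164.5]
```

View pics/p2.png

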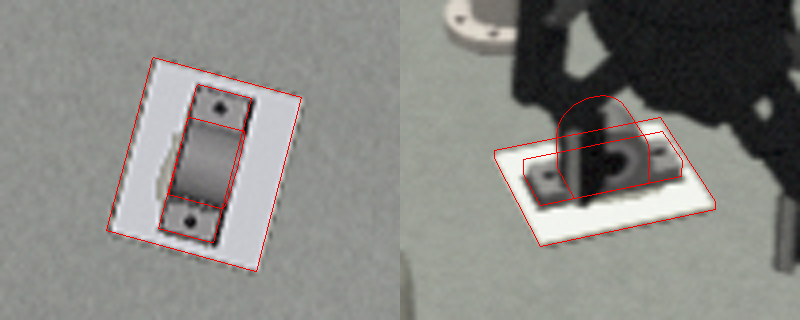

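The top crop shows the pillow about 2.3 mm off in +y on the board, with the dark rim showing only on the right. That puts the robot frame about −1.0 mm in y relative to the top camera, so I'll use that from here and trim the pillow later. Flange next.

```bash
python3 - <<'E'
from chk import *
b=np.array([.85,-1.0])
p=np.array([635.7,205.])+b;q=np.array([515.8,-414.8])+b
pick(p,27,15);place(q,67.5,21)
P=np.array([423.4,-285.7])+b   # hub next: same yaw, board_hub
Q=np.array([510.4,404.3])+b
s,y=best_yaw(P,Q,range(0,180,15),0);print('hubyaw',s,y)
B=np.array([392.3,276.8])+b;A=np.array([648.2,-204.9])+b
print('bearing yaw',best_yaw(A,B,range(0,180,15),0))
goto([*A,UP],[180,0,67.5])
check('flange',np.array([515.8,-414.8]),67.5,None,'pics/p3.png')
E
```

```text
grip 36.6 60.7 tcp [637.3 204.2  15.8] f [-0.1 -1.   1.8]
held 36.3 [-0.3 -0.3 -2. ]
down at 0.0 df 6.1 [ 516.7 -415.9   21.8]
t 28.825
hubyaw 41.907473054322395 90
bearing yaw (np.float64(26.668895792605323), 90)
top flange [ 518.3 -416.9   67.5]
scene flange [ 517.8 -412.1   67.8]
```

View pics/p3.png

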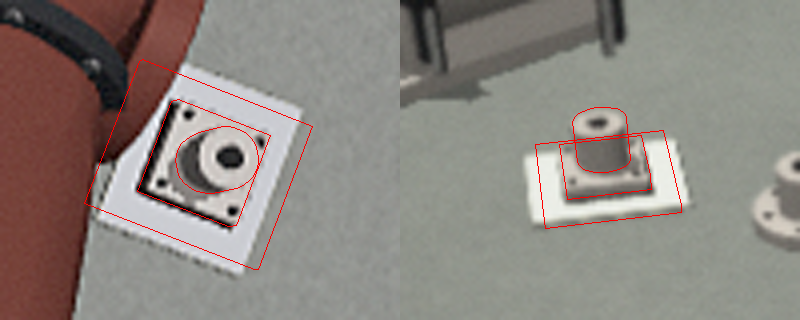

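The flange holes in the top crop sit at (188,115), (262,142), (232,211) and (162,183). The pillow holes in the earlier crop were at (219.5,107.5) and (190,221.5). The hole centres avoid the sidewall bias, so I'll use them for the offsets.

```bash
python3 - <<'E'
from vis import *
for n,q,c,t in(('pillow',[475.05,-86.85],(204.75,164.5),[474.2,-88.2]),('flange',[515.8,-414.8],(211,162.75),[515.8,-414.8])):
    o=proj('top',[[*q,15]])[0].astype(int)-[50,40]
    x=ray('top',(np.array(c)+.5)/4-.5+o,18);print(n,np.round(x[:2],1),'err',np.round(x[:2]-t,1))
E
```

```text
pillow [474.2 -86.3] err [0.  1.9]
flange [ 515.6 -417.3] err [-0.2 -2.5]
```

```bash
python3 - <<'E'
from vis import *
im=cv2.cvtColor(cv2.imread('pics/top0.png'),cv2.COLOR_BGR2GRAY)
for n,xy,z,r in(('hub',[423.4,-285.7],45,11),('bearing',[648.2,-204.9],24,9),('bearing-all',[648.2,-204.9],24,16),('flange',[635.7,205],44,9)):
    N=60;g=np.mgrid[-N:N+1,-N:N+1]*.5;c=np.array(xy)
    for it in range(4):
        X=np.c_[c[0]+g[0].ravel(),c[1]+g[1].ravel(),np.full(g[0].size,z)]
        uv=proj('top',X).astype(np.float32).reshape(2*N+1,2*N+1,2)
        w=cv2.remap(im,uv[...,0],uv[...,1],cv2.INTER_CUBIC).astype(float)
        k=np.hypot(*g)<r+4;d=np.clip(np.median(w[k])*.8-w,0,None)*k if n!='bearing-all' else np.clip(90-w,0,None)*k
        c=c+[(d*g[0]).sum()/d.sum(),(d*g[1]).sum()/d.sum()]
    print(n,np.round(c,1),'shift',np.round(c-xy,1))
ims=[]
for u,v in((445,272),(409,183)): ims.append(cv2.resize(cv2.imread('pics/top0.png')[v-20:v+20,u-20:u+20],(400,400),interpolation=cv2.INTER_CUBIC))
cv2.imwrite('pics/z1.png',np.hstack(ims))
E
```

```text
hub [ 422.2 -285.4] shift [-1.2  0.3]
bearing [ 646.1 -203.7] shift [-2.1  1.2]
bearing-all [ 647.7 -208.3] shift [-0.5 -3.4]
flange [634.9 205.9] shift [-0.8  0.9]
```

View pics/z1.png

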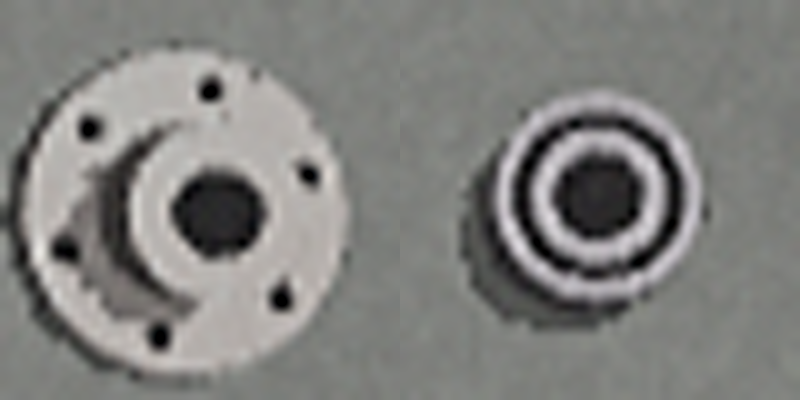

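The crop shows the hub bore at (219,212) and its hole-circle centre at (186,212). The bearing's bore and ring centre is at (599,196), with rings that match a ball bearing.

```bash
python3 - <<'E'
from chk import *
f=lambda c,u,v,z:ray('top',(np.array(c)+.5)/10-.5+[u-20,v-20],z)[:2]
h1=f((219,212),445,272,45);h2=f((186,212.3),445,272,12);g=f((199,196),409,183,24)
print(np.round([h1,h2,g],1))
b=np.array([.3,-.4])
A=g+b;B=np.array([392.3,276.8])+b
pick(A,90,1);place(B,90,7)
P=h2*.5+h1*.5+b
goto([*P,UP],[180,0,90])
ims={c:get_image(c) for c in('top','scene')}
u=proj('top',[[*B,15]])[0].astype(int);print('crop centre',u)
cv2.imwrite('pics/p4.png',cv2.resize(ims['top'][u[1]-30:u[1]+30,u[0]-30:u[0]+30],(600,600),interpolation=cv2.INTER_CUBIC)[:,:,::-1])
np.save('hub.npy',P)
E
```

```text
[[ 422.8 -285.6]
 [ 422.7 -285.9]
 [ 647.5 -204.1]]
grip 50.2 63.2 tcp [ 648.7 -204.9    2.1] f [-0.1 -0.   1.5]
held 50.2 [-0.1  0.5 -2.2]
down at 0.5 df 7.0 [392.6 276.4   7.9]
t 40.75
crop centre [215 287]
```

View pics/p4.png

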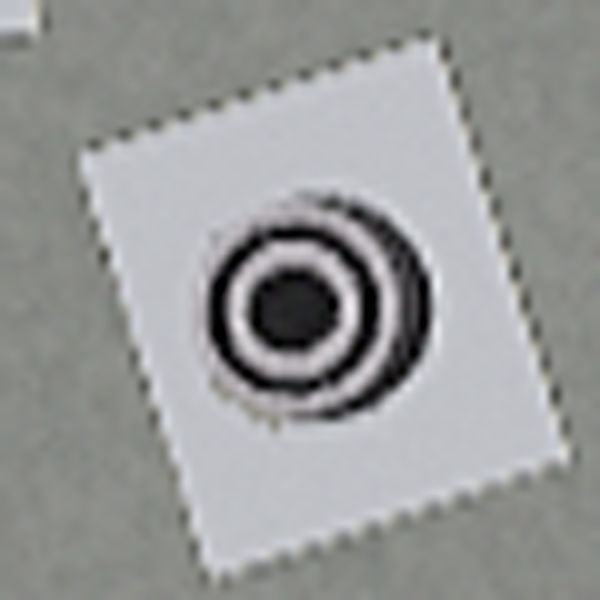

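The bearing sits upright on its board with its bore at crop (294,309). I'll compute the error and place the hub.

```bash
python3 - <<'E'
from chk import *
x=ray('top',(np.array([294,309])+.5)/10-.5+[185,257],30);print('bearing err',np.round(x[:2]-[392.3,276.8],1))
b=np.array([.3,-.4])
P=np.load('hub.npy');Q=np.array([510.4,404.3])+b
pick(P,90,15);place(Q,90,21)
F=np.array([515.8,-414.8])+[.85,-1]
goto([*F,UP],[180,0,67.5])
im=get_image('top')
u=proj('top',[[*Q,15]])[0].astype(int);print('crop centre',u)
cv2.imwrite('pics/p5.png',cv2.resize(im[u[1]-30:u[1]+30,u[0]-30:u[0]+30],(600,600),interpolation=cv2.INTER_CUBIC)[:,:,::-1])
E
```

```text
bearing err [0.7 0.4]
grip 42.6 61.8 tcp [ 423.6 -286.7   15.7] f [-0.4 -0.5  4.3]
held 42.4 [ 0.1  0.3 -3.1]
down at 0.0 df 7.5 [510.8 404.   21.7]
t 53.8833
crop centre [165 240]
```

View pics/p5.png

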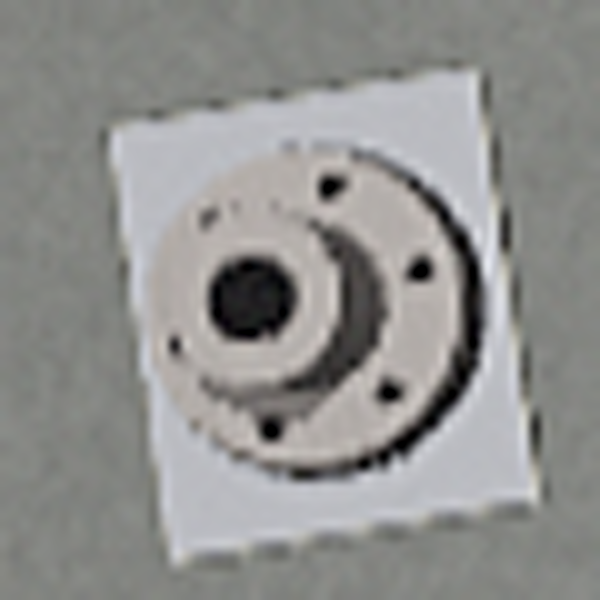

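The hub is upright on its board with its bore at crop (253,297). Next I'll trim the flange by +2.5 mm in y and the pillow by −1.9 mm in y.

```bash
python3 - <<'E'
from chk import *
x=ray('top',(np.array([253,297])+.5)/10-.5+[135,210],51);print('hub err',np.round(x[:2]-[510.4,404.3],1))
def trim(xy,yaw,z,d):
    R=[180,0,yaw];xy=np.array(xy);q=xy+d
    grip(85);goto([*xy,UP],R);move_l([*xy,z+40],R,speed=200);move_l([*xy,z],R,speed=60);grip(0,60)
    move_l([*xy,z+6],R,speed=40);move_l([*q,z+6],R,speed=40);move_l([*q,z+2],R,speed=30)
    f0=get_obs()['wrist_force'][2]
    for e in np.arange(1.5,-2.6,-.5):
        move_l([*q,z+e],R,speed=10);df=get_obs()['wrist_force'][2]-f0
        if df>3:break
    print('down',e,round(df,1));grip(85);move_l([*q,z+60],R,speed=150);move_l([*q,UP],R,speed=250)
trim([516.65,-415.8],67.5,21,[.2,2.5])
trim([475.05,-86.85],164.2,15,[0,-1.9])
goto([640,205,250],[180,0,90]);im=get_image('top')
s2=get_image('scene');cv2.imwrite('pics/scene_end.png',s2[:,:,::-1])
cr=[]
for q in([474.2,-88.2],[515.8,-414.8]):
    u=proj('top',[[*q,15]])[0].astype(int);print('centre',u)
    cr.append(cv2.resize(im[u[1]-30:u[1]+30,u[0]-20:u[0]+20],(400,600),interpolation=cv2.INTER_CUBIC))
cv2.imwrite('pics/p6.png',np.hstack(cr)[:,:,::-1]);print(get_obs()['t'])
E
```

```text
hub err [1. 0.]
down 0.0 6.1
down 0.0 6.1
centre [362 252]
centre [494 234]
72.15
```

View pics/p6.png

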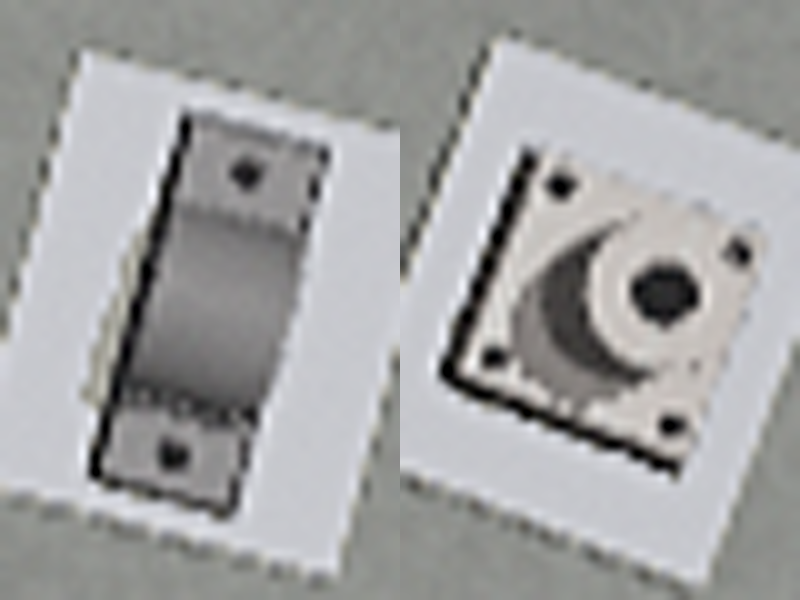

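View pics/scene_end.png

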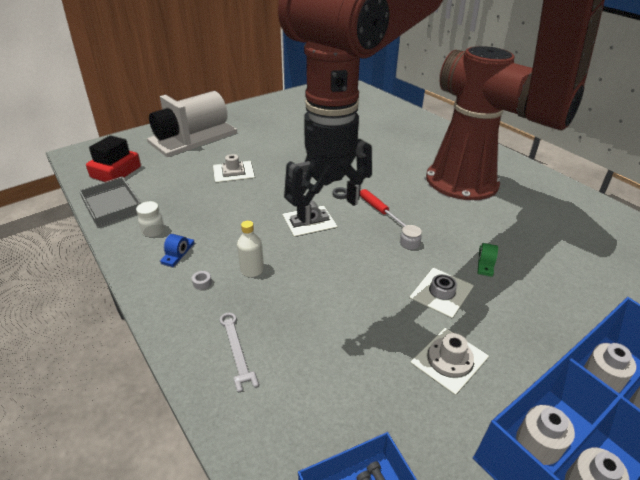

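Both crops look well seated. The pillow holes are at (246,173) and (175,455), and the flange hole centre is at (617,304). The bottle is unmoved at (250,250). I'll check the numbers and hand in if they hold.

```bash
python3 - <<'E'
from vis import *
f=lambda c,u,z:ray('top',(np.array(c)+.5)/10-.5+[u[0]-20,u[1]-30],z)[:2]
d=f((246,173),(362,252),18)-f((175,455),(362,252),18)
e=[f((210.5,314),(362,252),18)-[474.2,-88.2],f((216.8,304.3),(494,234),18)-[515.8,-414.8]]
yaw=np.degrees(np.arctan2(d[1],d[0]))+180
print(np.round(e,1),'pillow yaw',round(yaw,1))
if np.max(np.abs(e))<1.8 and abs(yaw-164.2)<3:
    wait(.5);print(sign_off(),get_obs()['t'])
E
```

```text
[[-0.5 -0. ]
 [ 0.7  0.3]] pillow yaw 164.9
the job is handed in; nothing more can be done
the job is handed in; nothing more can be done
```

The job is handed in at about 73 s: hub, bearing, flange and pillow are each upright on their own boards, within about 1 mm of centre as measured by the top camera, and the oil bottle was left standing where it was.

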